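# Rock the gate lever to let the yellow-banded pot roll into the tray

### The arm

A 7-joint arm with a two-finger parallel gripper is mounted at the origin on the work surface; the furniture and walls round the work are solid. World frame = base frame: x ahead of the robot, y to its left, z up, the work surface at z = 0. Lengths are in m, angles in rad, forces in N, time in s.
With the tool pointing down it reaches from about 0.4 to 0.75 m from the base axis. Payload 19.5 kg.
Tool frame: the origin (TCP) lies midway between the tips of the shut fingers; the grasp point (between the pads) lies 19 mm behind it (robot.pinch_z is the distance from the TCP to the grasp point, in m); z points along the fingers, y is the line along which they close (so a half turn about z gives the same grasp; the last joint's range is limited). The gripper opens to 85 mm and grips with 20 to 120 N. Pads are 22 mm wide; open, the fingers measure 114 mm over their backs; the gripper's body (76 mm by 85 mm) begins 54 mm behind the grasp point. The pads swing forward as they close: fully open they stand 13 mm farther back than shut.
Start: joints at [1.255, 0.707, -0.028, 1.485, 0.022, 0.951, -0.075], TCP at [0.155, -0.554, 0.231] pointing down, gripper open.
Joint ranges: [-2.71, 2.71], [-0.32, 2.16], [-1.57, 1.52], [0, 2.45], [-1.46, 4.6], [0, 2.02], [-2.83, 2.83]. Speed limits (rad/s): [1.89, 1.89, 2.57, 2.57, 3.01, 3.01, 3.01].

### API

Orientations are given as a unit quaternion [w, x, y, z].
In Python, from bench import robot gives the robot as it stands.
- The arm moves only by the tool apply_moves, never from a script. Its argument "plan" is a list of rows, each a list of 7 numbers: the turn, a rotation vector about the tool's x, y, z in degrees, then the shift along the tool's x, y, z in cm, then the finger opening in cm, from 0 to 8.54. In form: [[wx, wy, wz, tx, ty, tz, grip], ...]. A call has 1 to 10 rows; each row shifts and turns the commanded pose from where the row before left it, along the tool's axes as they then stand; what a row does not reach is not made up. A row lasts 1/10 s, in which the tool goes at most 50 mm and 8.59 degrees, less where a joint would pass 70% of its speed; a pose out of reach is approached as far as the arm can. A call with a gripper value outside its range is refused whole. The fingers move at their own pace and stop on an object; "newtons" is the grip in N (left out, the last holds). Time passes only in rows, so rows that do not move let the fingers close. It gives the time, the measured TCP pose, the force, the opening and the grip force at its end, in the units of the state.
- robot.sense(): the state, without advancing time (a new reading comes with each control period).
- robot.snapshot(name): name is "scene" or "top" or "wrist"; returns (picture, depth): 384x512x3 uint8, red, green, blue; 384x512 float32, m along the optical axis (not along the pixel's ray), 0 where there is no reading.
- robot.calibration(name): a dict with "vertical_fov" (degrees; the focal length in pixels is half the picture's height over the tangent of half this angle, whatever the lens; pixels are square), "cx", "cy" (the principal point, pixels), "rvec" (rotation vector, rad) and "tvec" (3), from world to camera coordinates, as OpenCV has them; the wrist camera has in their place "mount" (4x4, takes a point from camera to tool coordinates, whose origin is the TCP and whose axes are the flange's). Camera axes: x right, y down, z forward; pixel columns grow to the right and rows downward; lengths in m; the calibration is good to about 2 mm. The wrist camera is an equidistant fisheye: a pixel r from the principal point sees the ray r / f radians off the axis. A picture is of the moment at which its call begins: read the wrist's pose just before it. calibration takes no time and is no camera call.
- robot.sign_off(): hands the job in; it is judged then, once.
Trained networks look in the newest picture that a camera, given by its name, has taken for a name from the list of things; names that differ only in an ending like _2 or _b are one class to them, and where a whole thing is asked for, a point or a joint stands for the part that bears it (a point fixed in the world has none). Each returns a list of dicts, best first, with "confidence" (0 to 1); they miss things now and then, are a little off and sometimes report something else, mostly with a low value. They report only what shows in the picture. A call takes as long as a camera call. They do not tell look-alikes from the thing itself.
- robot.find_in(camera, target): "at" ([row, column] as shares, 0 to 1, of the picture: columns of its width, rows of its height, amid what is visible of it).
- robot.silhouettes(camera, target): "pixels" (384x512 bool, what is visible of it) and "at" ([row, column] as shares, 0 to 1, of the picture: columns of its width, rows of its height, amid what is visible of it).
The state is a dict: "clock": time; "qpos": joint angles; "joint_vel": joint speeds; "joint_efforts": joint torques, N m; "tool_pos": TCP position; "ee_rot": TCP orientation; "force": force on the tool from outside, world axes, zero at the start; "wrist_torque": the same for the moment, N m; "gripper_width": opening from 0.0 (shut) to 1.0 (fully open); "grip_force": force on a finger pad.
Only numpy, scipy, OpenCV 4.12 (cv2) and the standard library are available. Lean on these libraries where they do the work, as an engineer would, in place of code of your own. Each camera call takes 0.05 s, during which the arm holds its last target. There are 200 camera calls.

### The job

With the fingertips, push the blue catch tray by its orange tab fully across until it stops in front of the lane that holds the yellow-banded pot. Then press down the orange paddle of that lane's rocking lever to lift its gate, so that the pot rolls out into the tray, and let the paddle come back up so that the gate shuts. Do not touch the pots, do not press the other lane's paddle, and leave everything else where it stands.

Things in the scene. Friction and masses are not known exactly. Their poses are not given: they have to be found in the camera images.
- dispenser: Fixed two-lane gravity dispenser on a grey plinth, 176 (x) by 200 mm (y), 94 mm high; white lane walls up to 200 mm. Origin on the bench midway between the lanes, at the gates. x runs across the lanes, away from the robot: near lane centre x = -39 mm, far lane +39 mm. The lanes slope down to -y, where the tray is; paddles at +y. A computer 372 mm tall stands close on the robot's side.
- lever_near (a joint): Rocking lever of the near lane, rad. 0: gate shut (spring-held); grows to 0.55 (stop) as the paddle is pressed; a pot passes from about 0.45. Pivot axis along x at y = +66, z = 226 mm; steel bar 16 mm wide over the lane, gate blade at its -y end. Takes about 3 to 4 N at first, 6 to 7 N at the stop; springs back to 0 when released.
- lever_far (a joint): Rocking lever of the far lane (x = +39 mm), just like lever_near.
- paddle_near (a point): Middle of the top of the near lever's orange paddle, 34 mm (x) by 28 mm (y), 60 mm from the pivot on the +y side. At rest it is level, 235 mm above the bench, with free air beneath; it sinks about 30 mm by lever 0.5 rad and 33 mm at the stop, shifting up to 5 mm toward the pivot.
- paddle_far (a point): Middle of the top of the far lever's orange paddle, the same as paddle_near.
- tray (a joint): Position of the blue catch tray along its guide rods, m, along the dispenser's +x. 0 (stop): in front of the near lane; 0.078 (stop): in front of the far lane. It starts between the two, slides with about 2.5 N of friction and stays where it is left.
- tray_tab (a point): Middle of the top of the tray's upright orange finger tab, 16 mm (dispenser x) by 14 mm (y), 220 mm above the bench; it is straight down to 120 mm, at the tray's -y side, 90 mm from the dispenser's origin along -y. Its two flat sides face the dispenser's +x and -x; push one of them, 20 to 30 mm below its top, along x.
- tray_floor (a point): Centre of the tray's inner floor, 126 mm above the bench; its axes are the dispenser's. Inside 70 mm (x) by 60 mm (y). Wall tops above the bench: 150 mm toward the lanes, 176 mm at the tab side, 162 mm at the sides.
- yellow_pot_mid (a point): Middle of the black screw-top pot with the yellow band, a cylinder 41 mm in diameter, 62 mm long, 0.11 kg, lying across one lane behind its gate, about 21 mm on the +y side of it, centre 190 mm above the bench. It is in either lane.
- blue_pot_mid (a point): Middle of the black screw-top pot with the blue band, a cylinder 41 mm in diameter, 52 mm long, lying in the other lane. It must stay there.
- tip_box: Bystander: pipette tip box, 88 x 118 x 80 mm with its clear lid, on the left; origin under its centre.
- film_box: Bystander: white and green carton, 52 x 124 x 52 mm, on the left; origin under its centre.
- white_bottle: Bystander: white bottle, 78 mm wide, 211 mm tall, on the left; origin under its centre.
- tape_roll: Bystander: roll of beige tape lying flat, 104 mm wide, 25 mm high, on the left; origin under its centre.
- petri_dish: Bystander: red petri dish, 91 mm wide, 15 mm high, on the left; origin under its centre.
- dust_cap: Bystander: black round cap, 45 mm wide, 14 mm high, on the right; origin under its centre.
- immersion_oil: Bystander: amber dropper bottle, 28 mm wide, 80 mm tall, on the right; origin under its centre.
- yellow_pot: The yellow-banded pot itself; origin at the centre of its foot end, z along the pot to its lid.
- blue_pot: The blue-banded pot itself; origin at the centre of its foot end, z along the pot to its lid.
There are look-alikes about, which are no part of the job. Leave any turquoise look-alike of the yellow_pot alone.

How it is judged:
By the outcome, as a careful person would: the job done as asked, in the order asked, and still so for the second after the job is handed in, with the robot touching nothing.
It also fails if it takes over 42 s, if anything falls off the work surface, if the arm or the gripper's body presses on something with over 40 N, if the wrist force passes 120 N, or if a joint passes its speed limit or range.

## Working session

There is one attempt and no reset: what is moved stays moved. The work goes in short steps, Python scripts to look and compute and a tool call to move; the robot and the scene stay as the last step left them, time stands still between calls to the robot, and variables do not carry over. Pictures are saved under pics/ and viewed, at most 10 in all, crops included, and the job is handed in when it is done.

Besides the shell and the picture viewer there is one more tool, called as name([rows], argument=value, ...), one row to a line, values as JSON. apply_moves: Moves the arm, as the interface text tells. Its arguments: {"type":"object","properties":{"plan":{"type":"array"},"newtons":{"type":"number"}},"required":["plan"]}

```bash
mkdir -p pics; cat > h.py <<'E'
import numpy as np, cv2
from scipy.spatial.transform import Rotation as R
from bench import robot
def cal(n):
    c=robot.calibration(n); f=192/np.tan(np.radians(c["vertical_fov"])/2); return c,f
def world(n,r,c_,d):
    c,f=cal(n); p=np.stack([(c_-c["cx"])/f*d,(r-c["cy"])/f*d,d],-1)
    return (p-np.array(c["tvec"]).ravel())@R.from_rotvec(np.ravel(c["rvec"])).as_matrix()
def proj(n,P):
    c,f=cal(n); q=R.from_rotvec(np.ravel(c["rvec"])).as_matrix()@np.array(P)+np.ravel(c["tvec"]); return (q[1]/q[2]*f+c["cy"],q[0]/q[2]*f+c["cx"])
E
python3 - <<'E'
from h import *
ims=[]
for n in("scene","top"):
    p,d=robot.snapshot(n); np.savez(f"/tmp/{n}.npz",p=p,d=d); cv2.imwrite(f"pics/{n}0.png",p[...,::-1])
    for t in("dispenser","paddle_near","paddle_far","tray_tab","tray_floor","yellow_pot_mid","blue_pot_mid"):
        for o in robot.silhouettes(n,t)[:3]:
            m=o["pixels"]; r,c=np.nonzero(m&(d>0))
            w=world(n,r,c,d[r,c]) if len(r) else np.zeros((1,3))
            print(n,t,round(o["confidence"],2),np.round(np.array(o["at"])*[384,512]),len(r),np.median(w,0).round(3),np.percentile(w,[3],0).round(3),np.percentile(w,[97],0).round(3))
print(robot.sense())
E
```

```text
scene dispenser 0.63 [197. 301.] 3250 [ 0.519 -0.084  0.16 ] [[ 0.465 -0.176  0.037]] [[0.595 0.056 0.234]]
scene paddle_near 0.71 [178. 274.] 413 [ 0.491 -0.002  0.229] [[ 0.463 -0.066  0.048]] [[0.586 0.12  0.237]]
scene paddle_far 0.9 [159. 292.] 356 [ 0.568 -0.015  0.23 ] [[ 0.543 -0.079  0.19 ]] [[0.589 0.059 0.237]]
scene tray_tab 0.7 [210. 309.] 696 [ 0.516 -0.118  0.137] [[ 0.481 -0.163  0.121]] [[ 0.56  -0.084  0.215]]
scene tray_floor 0.63 [209. 303.] 707 [ 0.515 -0.12   0.136] [[ 0.481 -0.163  0.12 ]] [[ 0.559 -0.085  0.215]]
scene yellow_pot_mid 0.5 [178. 297.] 160 [ 0.546 -0.053  0.206] [[ 0.532 -0.067  0.184]] [[ 0.592 -0.034  0.212]]
scene yellow_pot_mid 0.49 [182. 154.] 235 [0.279 0.345 0.034] [[0.251 0.329 0.005]] [[0.312 0.366 0.043]]
scene blue_pot_mid 0.53 [211. 307.] 719 [ 0.514 -0.118  0.135] [[ 0.481 -0.163  0.116]] [[ 0.56  -0.083  0.215]]
scene blue_pot_mid 0.18 [161. 295.] 413 [ 0.568 -0.026  0.229] [[ 0.541 -0.079  0.185]] [[0.59  0.06  0.237]]
top dispenser 0.67 [172. 280.] 4292 [ 0.512 -0.063  0.13 ] [[ 0.432 -0.166  0.046]] [[0.598 0.057 0.236]]
top padd
[... 903 characters left out ...]
1, -0.02759151,  1.48462692,  0.02199163,
        0.95089344, -0.0754663 ]), 'joint_vel': array([ 1.28820998e-03,  3.24229672e-05, -1.01644713e-03, -2.92520429e-04,
        1.47209155e-03, -1.19119890e-03, -2.09192873e-04]), 'joint_efforts': array([-6.51610200e-03, -8.82960105e+01,  1.23209786e+00, -2.36369848e+01,
        1.68522075e-02,  2.00295355e-03,  2.32501054e-05]), 'tool_pos': array([ 0.15546687, -0.55354713,  0.23127377]), 'ee_rot': array([-5.22061666e-05,  9.90643515e-01,  1.36474992e-01, -5.09625501e-06]), 'force': array([ 0.49275892, -0.49864563,  0.32707745]), 'wrist_torque': array([ 0.00429969,  0.04316781, -0.00153267]), 'grip_force': 0.0, 'gripper_width': 1.0051925902212406}
```

```bash
python3 -c "
import cv2,numpy as np
a=cv2.imread('pics/scene0.png');b=cv2.imread('pics/top0.png')
cv2.imwrite('pics/both.png',cv2.resize(np.vstack([a,b]),(800,1200))[:, :][:600]);cv2.imwrite('pics/topbig.png',cv2.resize(b,(800,600)))"
```

```text
(no output)
```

View pics/both.png

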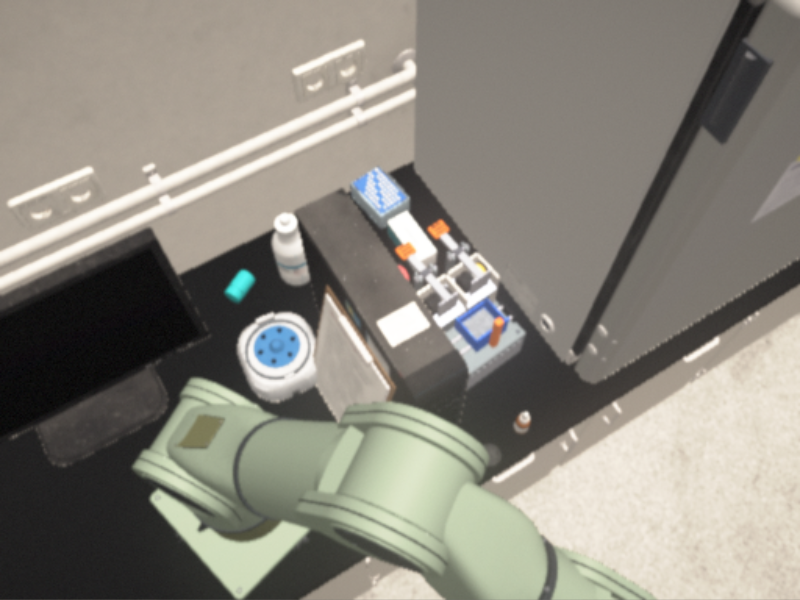

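View pics/topbig.png

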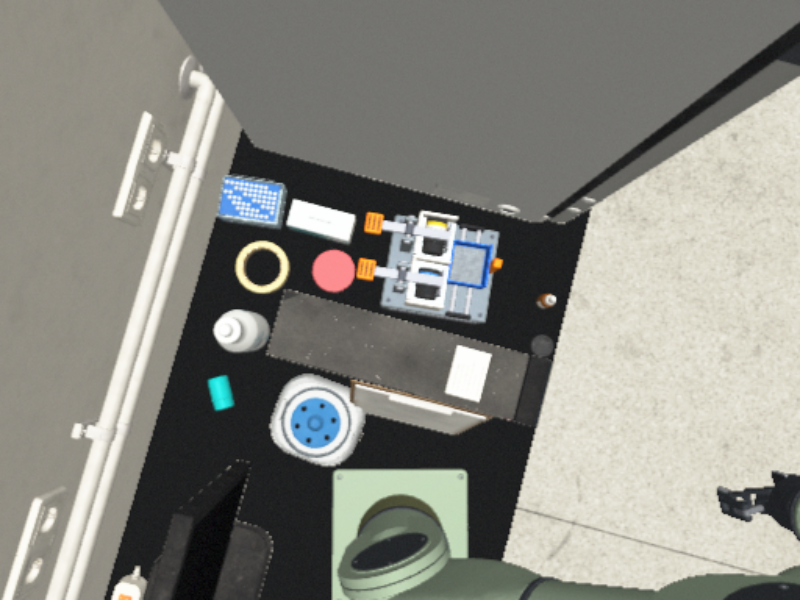

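The yellow band shows in the far lane (top pixel row 157, col 278) and the blue band in the near lane (187, 272). The turquoise cylinder at (250, 145) lies loose on the bench, so it is the look-alike. I'll check this in a crop and measure the details.

```bash
python3 - <<'E'
from h import *
for n in("scene","top"):
    z=np.load(f"/tmp/{n}.npz"); p,d=z["p"],z["d"]
    rr,cc=np.mgrid[:384,:512]; w=world(n,rr,cc,d)
    hsv=cv2.cvtColor(p,cv2.COLOR_RGB2HSV)
    o=((hsv[...,0]<17)&(hsv[...,1]>150)&(hsv[...,2]>90)&(d>0)&(w[...,0]>.4)&(w[...,2]>.1)).astype(np.uint8)
    k,l,s,ce=cv2.connectedComponentsWithStats(o)
    for i in range(1,k):
        if s[i,4]<8: continue
        q=w[l==i]; zt=np.percentile(q[:,2],90); t=q[q[:,2]>zt-.012]
        print(n,ce[i].round(),s[i,4],"top",t.mean(0).round(4),t.min(0).round(3),t.max(0).round(3))
    # computer top and fridge face
    m=(abs(w[...,2]-.372)<.015)&(d>0)&(w[...,0]>.1)&(w[...,0]<.6)&(w[...,1]>-.35)
    q=w[m][:,:2].astype(np.float32); print("computer",cv2.boxPoints(cv2.minAreaRect(q)).round(3).tolist(),np.percentile(w[m][:,2],[5,95]))
    for h in (.1,.2,.4,.6):
      m=(abs(w[...,2]-h)<.03)&(d>0)&(w[...,0]>.59)&(abs(w[...,1])<.3); q=w[m]
      if len(q)>20: 
        for y in(-.2,-.1,0,.1): 
          u=q[abs(q[:,1]-y)<.03]; 
          if len(u): print("fridge z",h,"y",y,u[:,0].min().round(3))
    if n=="top":
        r=p[120:215,215:345]
        cv2.imwrite("pics/crop.png",cv2.resize(r[...,::-1],(780,570),interpolation=cv2.INTER_CUBIC))
E
```

```text
scene [280. 146.] 83 top [0.579  0.0511 0.2338] [0.562 0.037 0.227] [0.598 0.066 0.24 ]
scene [258. 160.] 67 top [0.4978 0.0637 0.234 ] [0.484 0.051 0.228] [0.516 0.08  0.239]
scene [318. 208.] 11 top [ 0.5099 -0.1604  0.2158] [ 0.506 -0.163  0.21 ] [ 0.514 -0.155  0.225]
computer [[-0.0689999982714653, -0.09700000286102295], [0.4300000071525574, -0.23499999940395355], [0.6029999852180481, 0.3919999897480011], [0.10499999672174454, 0.5299999713897705]] [0.36059517 0.37977001]
fridge z 0.1 y -0.2 0.591
fridge z 0.1 y -0.1 0.59
fridge z 0.1 y 0 0.68
fridge z 0.1 y 0.1 0.707
fridge z 0.2 y -0.2 0.628
fridge z 0.2 y -0.1 0.593
fridge z 0.2 y 0 0.59
fridge z 0.2 y 0.1 0.706
fridge z 0.4 y -0.2 0.626
fridge z 0.4 y -0.1 0.654
fridge z 0.4 y 0 0.681
fridge z 0.4 y 0.1 0.708
fridge z 0.6 y -0.2 0.627
fridge z 0.6 y -0.1 0.654
fridge z 0.6 y 0 0.68
fridge z 0.6 y 0.1 0.707
top [236. 141.] 22 top [0.5827 0.058  0.2352] [0.569 0.055 0.231] [0.596 0.062 0.241]
top [243. 142.] 22 top [0.5809 0.0398 0.2347] [0.567 0.034 0.231] [0.593 0.044 0.238]
top [239. 142.] 16 top [0.5799 0.0492 0.2356] [0.56
[... 296 characters left out ...]
.238]
top [237. 172.] 15 top [0.5014 0.0536 0.2362] [0.491 0.052 0.233] [0.512 0.057 0.238]
computer [[-0.06400000303983688, -0.10000000149011612], [0.4350000023841858, -0.23499999940395355], [0.6029999852180481, 0.3869999945163727], [0.10400000214576721, 0.5210000276565552]] [0.3637716  0.37762087]
fridge z 0.1 y -0.2 0.591
fridge z 0.1 y -0.1 0.591
fridge z 0.1 y 0 0.606
fridge z 0.1 y 0.1 0.709
fridge z 0.2 y -0.2 0.628
fridge z 0.2 y -0.1 0.591
fridge z 0.2 y 0 0.593
fridge z 0.2 y 0.1 0.709
fridge z 0.4 y -0.2 0.628
fridge z 0.4 y -0.1 0.655
fridge z 0.4 y 0 0.682
fridge z 0.4 y 0.1 0.709
fridge z 0.6 y -0.2 0.627
fridge z 0.6 y -0.1 0.654
fridge z 0.6 y 0 0.682
fridge z 0.6 y 0.1 0.708
```

View pics/crop.png

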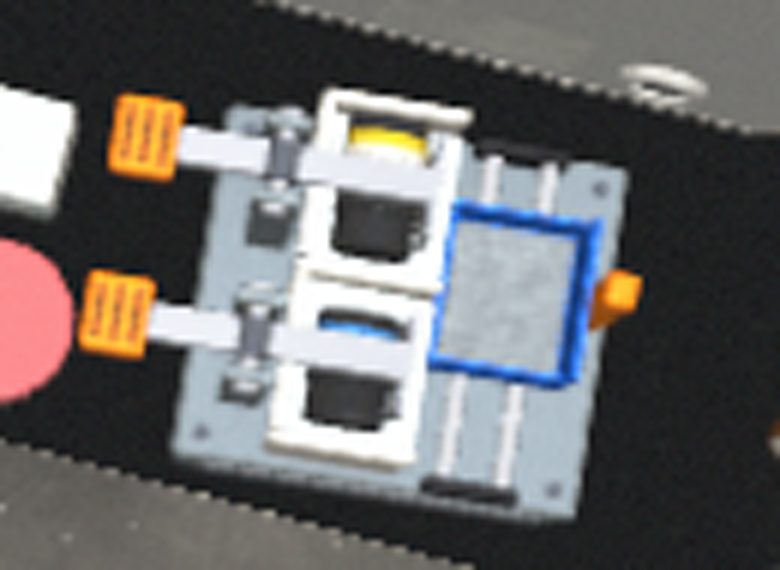

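The crop confirms it: the yellow band is in the far lane (upper window, crop 388, 140) and the blue band in the near lane (crop 358, 322). So the tray goes +x and I press the far paddle. I'll lift and turn the tool so its y runs along the dispenser's x, with the fingers straddling the tab.

apply_moves([
  [0, 0, -8, 0, 0, -3, 4],
  [0, 0, -8, 0, 0, -3, 4],
  [0, 0, -8, 0, 0, -3, 4],
  [0, 0, -8, 0, 0, -3, 4],
  [0, 0, -8, 0, 0, -3, 4],
  [0, 0, -8, 0, 0, -3, 4],
  [0, 0, -8, 0, 0, -3, 4],
  [0, 0, -8, 0, 0, -3, 4],
])

```text
clock: 1.6
tool_pos: [0.1552, -0.5533, 0.4727]
ee_rot: [0.0, 0.766, 0.643, 0.0]
force: [0.6, 0.7, 0.7]
gripper_width: 0.467
grip_force: 0.0
```

```bash
cat >> h.py <<'E'
def to(target,yaw_y=None):
    s=robot.sense(); q=s["ee_rot"]; M=R.from_quat(np.roll(q,-1)).as_matrix()
    print("t",s["clock"],"pos",s["tool_pos"].round(4),"tool y yaw",np.degrees(np.arctan2(M[1,1],M[0,1])).round(2),"z",M[:,2].round(3),"F",s["force"].round(1),"w",s["gripper_width"],"q",s["qpos"].round(2))
    print("tool shift cm",(M.T@(np.array(target)-s["tool_pos"])*100).round(2))
E
python3 - <<'E'
from h import *
# fit dispenser pose
P=np.array([[.502,.063],[.580,.050]]); 
a=np.radians(-10); ex=np.array([np.cos(a),np.sin(a)]); ey=np.array([-ex[1],ex[0]])
# walls/rods check on yaw: tray floor-mask min-area rectangle, blue pixels in top
z=np.load("/tmp/top.npz"); p,d=z["p"],z["d"]; rr,cc=np.mgrid[:384,:512]; w=world("top",rr,cc,d); h=cv2.cvtColor(p,cv2.COLOR_RGB2HSV)
m=(abs(h[...,0].astype(int)-112)<12)&(h[...,1]>130)&(w[...,0]>.4)&(w[...,1]<-.05)&(w[...,2]>.1)
print("tray rect",cv2.minAreaRect(w[m][:,:2].astype(np.float32)))
m=(w[...,2]>.185)&(w[...,2]<.21)&(h[...,1]<50)&(p.min(-1)>150)&(w[...,0]>.44)&(w[...,1]<0.05)
print("walls rect",cv2.minAreaRect(w[m][:,:2].astype(np.float32)))
to([.526,-.159,.46])
E
```

```text
tray rect ((0.5242627859115601, -0.10494233667850494), (0.09663859009742737, 0.07636423408985138), 80.0896987915039)
walls rect ((0.5298510789871216, -0.1695263534784317), (0.1661728024482727, 0.3329358994960785), 2.693972587585449)
t 1.6 pos [ 0.1552 -0.5533  0.4727] tool y yaw -10.0 z [ 0. -0. -1.] F [0.6 0.7 0.7] w 0.4673589590070747 q [ 1.37  0.59 -0.34  0.87  0.19  1.71  0.94]
tool shift cm [45.27 29.66  1.27]
```

apply_moves([
  [0, 0, 0, 3.0, 2.0, 0, 4],
  [0, 0, 0, 3.0, 2.0, 0, 4],
  [0, 0, 0, 3.0, 2.0, 0, 4],
  [0, 0, 0, 3.0, 2.0, 0, 4],
  [0, 0, 0, 3.0, 2.0, 0, 4],
  [0, 0, 0, 3.0, 2.0, 0, 4],
  [0, 0, 0, 3.0, 2.0, 0, 4],
  [0, 0, 0, 3.0, 2.0, 0, 4],
])

```text
clock: 2.4
tool_pos: [0.3566, -0.3449, 0.4714]
ee_rot: [0.0, 0.768, 0.641, -0.0]
force: [-0.1, -1.2, 0.4]
gripper_width: 0.47
grip_force: 0.0
```

```bash
python3 - <<'E'
from h import *
to([.526,-.159,.46])
p,d=robot.snapshot("scene"); cv2.imwrite("pics/s2.png",p[...,::-1])
E
```

```text
t 2.4 pos [ 0.3566 -0.3449  0.4714] tool y yaw -10.33 z [ 0. -0. -1.] F [-0.1 -1.2  0.4] w 0.4698518286712419 q [ 0.91  0.42 -0.38  1.2   0.15  1.55  0.38]
tool shift cm [21.33 13.33  1.14]
```

View pics/s2.png

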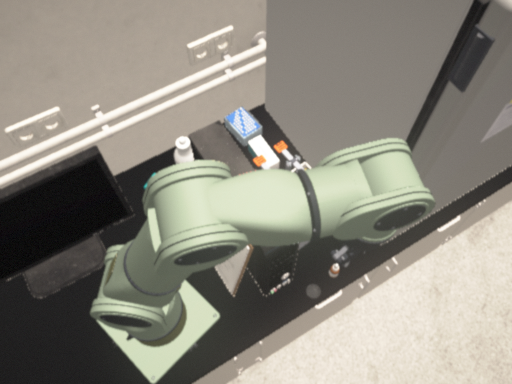

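The arm passes above the computer with room to spare, the gripper hanging at about (342, 258). I'll carry on until it is over the tab.

apply_moves([
  [0, 0, 0, 2.7, 1.65, 0.1, 4],
  [0, 0, 0, 2.7, 1.65, 0.1, 4],
  [0, 0, 0, 2.7, 1.65, 0.1, 4],
  [0, 0, 0, 2.7, 1.65, 0.1, 4],
  [0, 0, 0, 2.7, 1.65, 0.1, 4],
  [0, 0, 0, 2.7, 1.65, 0.1, 4],
  [0, 0, 0, 2.7, 1.65, 0.1, 4],
  [0, 0, 0, 2.7, 1.65, 0.1, 4],
  [0, 0, 0, 0, 0, 0, 4],
])

```text
clock: 3.35
tool_pos: [0.5261, -0.1539, 0.4625]
ee_rot: [-0.001, 0.766, 0.642, 0.0]
force: [0.5, -0.6, -0.5]
gripper_width: 0.47
grip_force: 0.0
```

```bash
python3 - <<'E'
from h import *
to([.526,-.159,.26])
p,d=robot.snapshot("wrist"); cv2.imwrite("pics/w3.png",p[...,::-1])
print([ (round(o["confidence"],2),np.round(np.array(o["at"])*[384,512])) for o in robot.find_in("wrist","tray_tab")])
s=robot.sense(); c=robot.calibration("wrist"); f=192/np.tan(np.radians(c["vertical_fov"])/2)
T=np.eye(4); T[:3,:3]=R.from_quat(np.roll(s["ee_rot"],-1)).as_matrix(); T[:3,3]=s["tool_pos"]; T=T@np.array(c["mount"])
print("cam",T.round(3)[:3])
hsv=cv2.cvtColor(p,cv2.COLOR_RGB2HSV)
o=((hsv[...,0]<17)&(hsv[...,1]>150)&(hsv[...,2]>90)&(d>0)).astype(np.uint8)
k,l,st,ce=cv2.connectedComponentsWithStats(o)
rr,cc=np.mgrid[:384,:512]; u,v=cc-c["cx"],rr-c["cy"]; r=np.hypot(u,v)+1e-9; th=np.tan(r/f)
w=np.stack([u/r*th*d,v/r*th*d,d,np.ones_like(d)],-1)@T[:3].T
for i in range(1,k):
    if st[i,4]<20: continue
    q=w[l==i]; t=q[q[:,2]>np.percentile(q[:,2],90)-.012]; print(ce[i].round(),st[i,4],t.mean(0).round(4),t.min(0).round(3),t.max(0).round(3))
E
```

```text
t 3.35 pos [ 0.5261 -0.1539  0.4625] tool y yaw -10.04 z [-0.001  0.002 -1.   ] F [ 0.5 -0.6 -0.5] w 0.46986089514412893 q [ 0.41  0.53 -0.4   1.03  0.2   1.62 -0.11]
tool shift cm [-0.54  0.1  20.25]
[(0.65, array([139., 249.]))]
cam [[ 0.984 -0.172 -0.048  0.536]
 [-0.178 -0.95  -0.257 -0.092]
 [-0.002  0.262 -0.965  0.606]]
[207.   8.] 148 [0.5023 0.06   0.2349] [0.485 0.044 0.231] [0.52  0.075 0.237]
[264.  11.] 60 [0.5713 0.0411 0.2338] [0.562 0.032 0.23 ] [0.592 0.059 0.236]
[272.   1.] 21 [0.5814 0.0535 0.2359] [0.569 0.052 0.234] [0.593 0.057 0.238]
[267.   5.] 21 [0.5742 0.0483 0.2359] [0.568 0.045 0.234] [0.582 0.051 0.237]
[209.   8.] 41 [0.5021 0.0602 0.2359] [0.491 0.056 0.233] [0.514 0.064 0.238]
[272.  11.] 42 [0.5782 0.0395 0.2356] [0.566 0.036 0.233] [0.59  0.043 0.237]
[209.  13.] 42 [0.501  0.0521 0.2359] [0.489 0.049 0.233] [0.514 0.055 0.238]
[250. 170.] 52 [ 0.5148 -0.1591  0.2192] [ 0.507 -0.168  0.216] [ 0.523 -0.153  0.221]
[241. 218.] 23 [ 0.4675 -0.2852  0.0417] [ 0.454 -0.297  0.038] [ 0.475 -0.279  0.044]
```

View pics/w3.png

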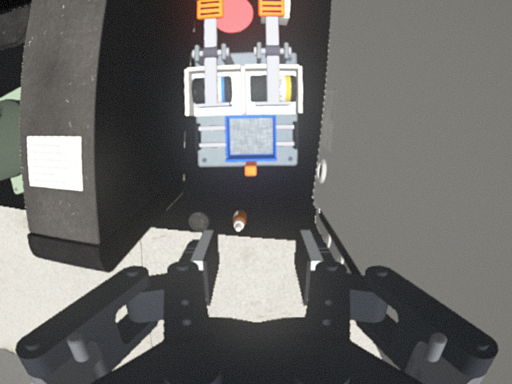

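The wrist view shows the tab at (250, 170), free on both sides, with the arm centred over it and the computer (left) and fridge (right) clear. The tab measures (0.515, -0.160), so I go down with the fingers straddling it.

apply_moves([
  [0, 0, 0, -0.45, -0.45, 3, 4],
  [0, 0, 0, -0.45, -0.45, 3, 4],
  [0, 0, 0, 0, 0, 3, 4],
  [0, 0, 0, 0, 0, 3, 4],
  [0, 0, 0, 0, 0, 3, 4],
  [0, 0, 0, 0, 0, 3, 4],
  [0, 0, 0, 0, 0, 3, 4],
  [0, 0, 0, 0, 0, 0, 4],
])

```text
clock: 4.25
tool_pos: [0.5122, -0.1654, 0.251]
ee_rot: [-0.002, 0.768, 0.64, -0.001]
force: [0.6, -0.3, 1.1]
gripper_width: 0.467
grip_force: 0.0
```

```bash
python3 - <<'E'
from h import *
to([.516,-.161,.184])
E
```

```text
t 4.25 pos [ 0.5122 -0.1654  0.251 ] tool y yaw -10.39 z [-0.004  0.001 -1.   ] F [ 0.6 -0.3  1.1] w 0.46716485559892795 q [ 0.45  0.65 -0.38  1.58  0.27  0.97 -0.19]
tool shift cm [0.5  0.32 6.7 ]
```

apply_moves([
  [0, 0, 0, 0.5, 0.4, 0.7, 4],
  [0, 0, 0, 0, 0, 2, 4],
  [0, 0, 0, 0, 0, 2, 4],
  [0, 0, 0, 0, 0, 2, 4],
  [0, 0, 0, 0, 0, 0, 4],
])

```text
clock: 4.75
tool_pos: [0.5187, -0.1602, 0.1858]
ee_rot: [-0.0, 0.768, 0.641, -0.0]
force: [0.4, 0.4, 0.8]
gripper_width: 0.472
grip_force: 0.0
```

```bash
python3 - <<'E'
from h import *
to([.574,-.171,.184])
E
```

```text
t 4.75 pos [ 0.5187 -0.1602  0.1858] tool y yaw -10.32 z [-0.001  0.    -1.   ] F [0.4 0.4 0.8] w 0.4720684431987602 q [ 0.42  0.73 -0.35  1.66  0.32  0.81 -0.24]
tool shift cm [-0.07  5.63  0.17]
```

apply_moves([
  [0, 0, 0, 0, 0.5, 0, 4],
  [0, 0, 0, 0, 0.5, 0, 4],
  [0, 0, 0, 0, 0.4, 0, 4],
  [0, 0, 0, 0, 0.4, 0, 4],
  [0, 0, 0, 0, 0.4, 0, 4],
  [0, 0, 0, 0, 0.4, 0, 4],
  [0, 0, 0, 0, 0.3, 0, 4],
  [0, 0, 0, 0, 0, 0, 4],
])

```text
clock: 5.55
tool_pos: [0.5477, -0.1654, 0.1862]
ee_rot: [0.0, 0.768, 0.641, 0.0]
force: [0.4, 0.9, -0.1]
gripper_width: 0.466
grip_force: 0.0
```

apply_moves([
  [0, 0, 0, 0, 0.15, 0, 4],
  [0, 0, 0, 0, 0.15, 0, 4],
  [0, 0, 0, 0, 0, 0, 4],
])

```text
clock: 5.85
tool_pos: [0.5503, -0.166, 0.1862]
ee_rot: [-0.0, 0.768, 0.641, 0.0]
force: [-1.8, 0.6, -1.8]
gripper_width: 0.469
grip_force: 0.5
```

apply_moves([
  [0, 0, 0, 0, 0.2, 0, 4],
  [0, 0, 0, 0, 0.2, 0, 4],
  [0, 0, 0, 0, 0, 0, 4],
])

```text
clock: 6.15
tool_pos: [0.5545, -0.1667, 0.1863]
ee_rot: [0.0, 0.768, 0.641, 0.0]
force: [-0.0, 0.2, -0.7]
gripper_width: 0.469
grip_force: 0.2
```

```bash
python3 - <<'E'
from h import *
to([.574,-.171,.184])
p,d=robot.snapshot("wrist"); cv2.imwrite("pics/w4.png",p[...,::-1])
E
```

```text
t 6.15 pos [ 0.5545 -0.1667  0.1863] tool y yaw -10.31 z [ 0.  0. -1.] F [-0.   0.2 -0.7] w 0.46886527467349837 q [ 0.41  0.78 -0.35  1.52  0.31  0.89 -0.22]
tool shift cm [-0.08  2.    0.23]
```

View pics/w4.png

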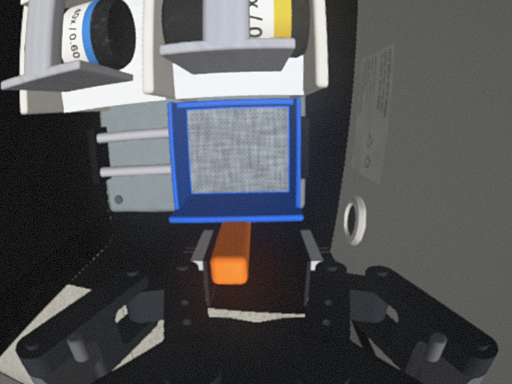

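The tray has slid nearly across in front of the yellow lane. The left finger is on the tab at (212, 265), and the tray's right edge is at x≈300. I'll push on to the stop.

apply_moves([
  [0, 0, 0, 0, 0.2, 0, 4],
  [0, 0, 0, 0, 0.2, 0, 4],
  [0, 0, 0, 0, 0.2, 0, 4],
  [0, 0, 0, 0, 0, 0, 4],
])

```text
clock: 6.6
tool_pos: [0.5582, -0.1675, 0.1861]
ee_rot: [-0.002, 0.768, 0.641, -0.002]
force: [-17.6, 4.6, 9.4]
gripper_width: 0.471
grip_force: 9.6
```

Pushed to the stop: the force jumped to 18 N. I'll back off, lift and head for the far paddle with the fingers shut.

apply_moves([
  [0, 0, 0, 0, -0.9, 0, 4],
  [0, 0, 0, 0, -0.7, 0, 4],
  [0, 0, 0, 0, 0, -2, 4],
  [0, 0, 0, 0, 0, -4, 4],
  [0, 0, 0, 0, 0, -4, 4],
  [0, 0, 0, 0, 0, -4, 2],
  [0, 0, 0, 0, 0, 0, 0],
  [0, 0, 0, 3, 0, 0, 0],
  [0, 0, 0, 3, 0, 0, 0],
  [0, 0, 0, 3, 0, 0, 0],
])

```text
clock: 7.6
tool_pos: [0.5606, -0.0755, 0.3263]
ee_rot: [0.0, 0.768, 0.64, 0.0]
force: [0.3, 0.6, -0.2]
gripper_width: -0.001
grip_force: 0.0
```

```bash
python3 - <<'E'
from h import *
to([.580,.050,.30])
E
```

```text
t 7.6 pos [ 0.5606 -0.0755  0.3263] tool y yaw -10.34 z [ 0.001 -0.    -1.   ] F [ 0.3  0.6 -0.2] w -0.0009302382945370379 q [ 0.27  0.62 -0.39  1.34  0.23  1.23 -0.31]
tool shift cm [12.69 -0.35  2.63]
```

apply_moves([
  [0, 0, 0, 3, 0, 0, 0],
  [0, 0, 0, 3, -0.1, 0, 0],
  [0, 0, 0, 3, -0.1, 0, 0],
  [0, 0, 0, 3, -0.1, 0, 0],
  [0, 0, 0, 0.7, 0, 2, 0],
  [0, 0, 0, 0, 0, 2, 0],
  [0, 0, 0, 0, 0, 2, 0],
  [0, 0, 0, 0, 0, 1.2, 0],
  [0, 0, 0, 0, 0, 0, 0],
])

```text
clock: 8.5
tool_pos: [0.5798, 0.049, 0.253]
ee_rot: [-0.001, 0.768, 0.641, -0.001]
force: [0.3, 0.2, 0.9]
gripper_width: -0.001
grip_force: 0.0
```

```bash
python3 - <<'E'
from h import *
to([.580,.049,.204])
p,d=robot.snapshot("wrist"); q,_=robot.snapshot("top"); cv2.imwrite("pics/w5.png",np.hstack([cv2.resize(p,(400,300)),cv2.resize(q[100:250,180:380],(400,300))])[...,::-1])
E
```

```text
t 8.5 pos [0.5798 0.049  0.253 ] tool y yaw -10.31 z [-0.002 -0.    -1.   ] F [0.3 0.2 0.9] w -0.0011081040232937432 q [ 0.04  0.71 -0.36  1.42  0.27  1.07 -0.55]
tool shift cm [0.01 0.03 4.9 ]
```

View pics/w5.png

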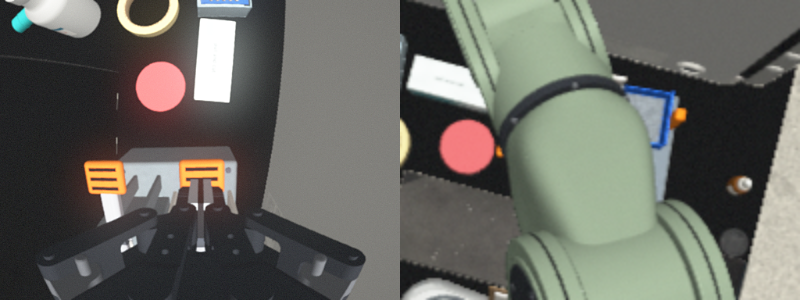

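The shut fingertips stand over the far paddle (about 202, 175 in the left half), with the near paddle clear at (105, 178). Now I press and hold.

apply_moves([
  [0, 0, 0, 0, 0, 1.2, 0],
  [0, 0, 0, 0, 0, 1.0, 0],
  [0, 0, 0, 0, 0, 1.0, 0],
  [0, 0, 0, 0, 0, 0.9, 0],
  [0, 0, 0, 0, 0, 0.7, 0],
  [0, 0, 0, 0, 0, 0.15, 0],
  [0, 0, 0, 0, 0, 0, 0],
  [0, 0, 0, 0, 0, 0, 0],
  [0, 0, 0, 0, 0, 0, 0],
])

```text
clock: 9.5
tool_pos: [0.5807, 0.0492, 0.2054]
ee_rot: [0.0, 0.768, 0.641, 0.001]
force: [1.1, 0.7, 9.2]
gripper_width: 0.0
grip_force: 3.8
```

```bash
python3 - <<'E'
from h import *
to([.580,.049,.203])
for n in("scene","top"):
    p,d=robot.snapshot(n)
    for o in robot.silhouettes(n,"yellow_pot_mid"):
        r,c=np.nonzero(o["pixels"]&(d>0)); print(n,round(o["confidence"],2),np.round(np.array(o["at"])*[384,512]),np.median(world(n,r,c,d[r,c]),0).round(3))
E
```

```text
t 9.5 pos [0.5807 0.0492 0.2054] tool y yaw -10.32 z [ 0.002  0.    -1.   ] F [1.1 0.7 9.2] w 5.168447048718733e-05 q [ 0.03  0.76 -0.35  1.49  0.3   0.94 -0.58]
tool shift cm [-0.03 -0.07  0.24]
scene 0.57 [201. 317.] [ 0.544 -0.13   0.162]
scene 0.46 [183. 154.] [0.28  0.345 0.034]
top 0.8 [250. 142.] [0.285 0.344 0.038]
top 0.56 [158. 306.] [ 0.553 -0.135  0.164]
```

The pot is in the tray at (0.55, -0.13, 0.16). I'll release the paddle and rise clear.

apply_moves([
  [0, 0, 0, 0, 0, -0.8, 0],
  [0, 0, 0, 0, 0, -0.8, 0],
  [0, 0, 0, 0, 0, -0.8, 0],
  [0, 0, 0, 0, 0, -0.8, 0],
  [0, 0, 0, 0, 0, -1.5, 0],
  [0, 0, 0, 0, 0, -4, 0],
  [0, 0, 0, 0, 0, -4, 0],
  [0, 0, 0, 0, 0, -4, 0],
  [0, 0, 0, 0, 0, -4, 0],
  [0, 0, 0, 0, 0, 0, 0],
])

```text
clock: 10.7
tool_pos: [0.5807, 0.0491, 0.4164]
ee_rot: [0.002, 0.768, 0.64, 0.003]
force: [0.5, -0.9, -0.9]
gripper_width: 0.003
grip_force: 0.0
```

```bash
python3 - <<'E'
from h import *
to([.54,-.2,.46])
p,d=robot.snapshot("wrist"); q,_=robot.snapshot("scene"); cv2.imwrite("pics/w6.png",np.hstack([cv2.resize(p,(400,300)),cv2.resize(q[120:270,220:420],(400,300))])[...,::-1])
E
```

```text
t 10.7 pos [0.5807 0.0491 0.4164] tool y yaw -10.35 z [ 0.006  0.001 -1.   ] F [ 0.5 -0.9 -0.9] w 0.00326652576834328 q [ 0.02  0.61 -0.38  1.04  0.21  1.53 -0.48]
tool shift cm [-25.22   0.49  -4.4 ]
```

View pics/w6.png

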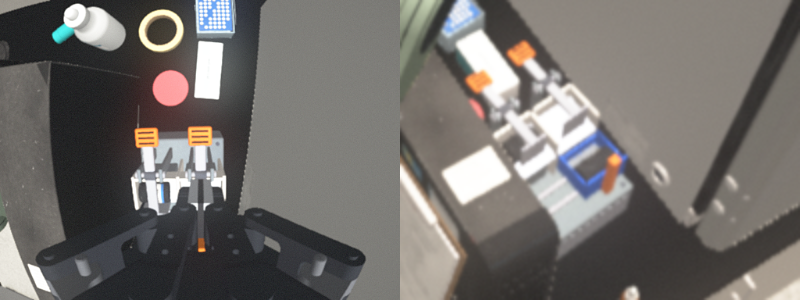

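The pot lies in the tray (590, 160 in the right half), both paddles are level again and the far lane is empty. One number check on the tray, then I hand in.

```bash
python3 - <<'E'
from h import *
p,d=robot.snapshot("scene"); rr,cc=np.mgrid[:384,:512]; w=world("scene",rr,cc,d); h=cv2.cvtColor(p,cv2.COLOR_RGB2HSV)
o=(h[...,0]<17)&(h[...,1]>130)&(h[...,2]>80)&(w[...,2]>.2)&(w[...,0]>.4)
a=np.radians(-10)
for nm,m in(("tab",o&(w[...,1]<-.1)),("farpad",o&(w[...,1]>-.1)&(w[...,0]>.54)),("nearpad",o&(w[...,1]>-.1)&(w[...,0]<.53))):
    q=w[m].mean(0); print(nm,q.round(4),"along x",(q[0]*np.cos(a)+q[1]*np.sin(a)).round(4))
E
```

```text
tab [ 0.541  -0.1627  0.2135] along x 0.561
farpad [0.5791 0.051  0.2335] along x 0.5614
nearpad [0.4987 0.0636 0.2334] along x 0.48
```

The tab lines up with the far paddle to 0.4 mm, so the tray is at its stop.

```bash
python3 -c "
from bench import robot
print(robot.sign_off())"
```

```text
the job is handed in; nothing more can be done
None
```

I pushed the tray to its stop in front of the far lane, pressed that lane's paddle so the yellow-banded pot rolled into the tray, let the paddle come back up, and handed the job in at about 11 s.

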